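Find the snuggest well of the dry block for a temperature probe

ROBOT

A 7-joint arm with a two-finger parallel gripper is mounted at the origin on a cart in front of the work surface, level with it; the furniture and walls round the work are solid. World frame = base frame: x ahead of the robot, y to its left, z up, the work surface at z = 0. Lengths are in mm, angles in rad, forces in N, time in s.
With the tool pointing down it reaches from about 425 to 800 mm from the base axis. Payload 8.3 kg.
Tool frame: the origin (TCP) lies midway between the tips of the shut fingers; the grasp point (between the pads) lies 19 mm behind it; z points along the fingers, y is the direction in which the jaws open and shut (so a half turn about z gives the same grasp; the last joint's range is limited). The gripper opens to 85 mm and grips with 20 to 120 N. Pads are 22 mm wide; open, the fingers measure 114 mm over their backs; the gripper's body (76 mm by 85 mm) begins 54 mm behind the grasp point. The pads swing forward as they close: fully open they stand 13 mm farther back than shut.
Start: joints at [1.278, 0.383, 0.016, 1.37, -0.006, 1.388, -0.046], TCP at [142.404, -608.543, 231.279] pointing down, gripper open.
Joint ranges: [-2.95, 2.95], [-0.25, 2.06], [-1.52, 1.56], [0.18, 2.33], [-1.44, 4.58], [0.02, 2.06], [-3.01, 3.01]. Speed limits (rad/s): [2.39, 2.39, 3.01, 3.01, 3.14, 3.14, 3.14].

INTERFACE

Orientations are given as a unit quaternion [x, y, z, w].
In Python, from plant import status, get_image, ticket gives the robot as it stands.
- The arm moves only by the shell command python3 -m jog 'ROWS' [FORCE]. ROWS is JSON, a list of rows, each a list of 3 entries, a list of its own where there are three numbers: the shift along the tool's x, y, z in mm, then the turn, a rotation vector about the tool's x, y, z in rad, then the opening, from -1 (shut) to 1 (fully open), so that 0 is half open. A call has 1 to 10 rows; each row shifts and turns the commanded pose from where the row before left it, along the tool's axes as they then stand; what a row does not reach is not made up. A row lasts 1/10 s, in which the tool goes at most 50 mm and 8.59 degrees, less where a joint would pass 70% of its speed; a pose out of reach is approached as far as the arm can. A call with a gripper value outside its range is refused whole. The fingers move at their own pace and stop on an object; FORCE is the grip in N (left out, the last holds). Time passes only in rows, so rows that do not move let the fingers close. It gives the time, the measured TCP pose, the force and the opening at its end, in the units of the state.
- status.read_state(): the state, without advancing time (a new reading comes with each control period).
- get_image(name): name is "side" or "top"; returns a dict with "frame" (420x560x3 uint8, red, green, blue), "z_map" (420x560 float32, mm along the optical axis (not along the pixel's ray), 0 where there is no reading), "K" (3x3 intrinsics, pixels), "dist" ([k1, k2, p1, p2, k3] as OpenCV has them; the pictures are not rectified), "T" (4x4, takes a point from camera to world coordinates). Camera axes: x right, y down, z forward; pixel columns grow to the right and rows downward; lengths in mm; the calibration is good to about 2 mm. A picture is of the moment at which its call begins.
- ticket.hand_in(): hands the job in, once; it reports no verdict.
The state is a dict: "time_s": time; "joint_positions": joint angles; "qd": joint speeds; "tau": joint torques, N m; "tool_pos": TCP position; "tcp_rot": TCP orientation; "force": force on the tool from outside, world axes, zero at the start; "torque": the same for the moment, N m; "gripper_width": finger opening in mm.
Only numpy, scipy, OpenCV 4.12 (cv2) and the standard library are available. Lean on these libraries where they do the work, as an engineer would, in place of code of your own. Each camera call takes 0.05 s, during which the arm holds its last target.

TASK

The probe hanging in the orange-banded place of the stand has to be checked in the dry block, in the narrowest well that will take it. Lower it into the widest well first and work along the row of rings until you feel one stop it, never pressing hard; then push it fully home, flange on the ring, in the narrowest well it goes into, let go, and leave the other two probes and everything else as they are.

Things in the scene. Friction and masses are not known exactly. Their poses are not given: they have to be found in the camera images.
- probe_a_handle (a point): Handle of probe 'a': middle of the dark round handle (23.6 mm across, 46 mm tall, blue band near its top), on the axis, 23 mm below its top, 28 mm above the flange's underside, 80 mm above the tip; z up along the probe. Each probe hangs by its flange in a place of the stand.
- probe_b_handle (a point): Handle of probe 'b': middle of the dark round handle (23.6 mm across, 46 mm tall, blue band near its top), on the axis, 23 mm below its top, 28 mm above the flange's underside, 80 mm above the tip; z up along the probe. Each probe hangs by its flange in a place of the stand.
- probe_c_handle (a point): Handle of probe 'c': middle of the dark round handle (23.6 mm across, 46 mm tall, blue band near its top), on the axis, 23 mm below its top, 28 mm above the flange's underside, 80 mm above the tip; z up along the probe. Each probe hangs by its flange in a place of the stand.
- probe_a: Temperature probe 'a', 120 g, origin at its tip. Below the handle a dark flange 28.4 mm across, 5 mm thick, then a bare steel shaft 52 mm long, tip bevelled by 2 mm. The three probes' handles are alike but their shafts are 18, 14 and 10 mm thick; which is which is not marked and must be found by trying.
- probe_b: Temperature probe 'b', 120 g, origin at its tip. Below the handle a dark flange 28.4 mm across, 5 mm thick, then a bare steel shaft 52 mm long, tip bevelled by 2 mm. The three probes' handles are alike but their shafts are 18, 14 and 10 mm thick; which is which is not marked and must be found by trying.
- probe_c: Temperature probe 'c', 120 g, origin at its tip. Below the handle a dark flange 28.4 mm across, 5 mm thick, then a bare steel shaft 52 mm long, tip bevelled by 2 mm. The three probes' handles are alike but their shafts are 18, 14 and 10 mm thick; which is which is not marked and must be found by trying.
- ring_1: Steel ring round the mouth of the dry block's widest well, bore 19.5 mm; 31 mm outside. Origin: centre of its top face; z up. The rings stand in a row 37 mm apart, the widest at the left end seen from the robot. Bores are vertical, straight for 7 mm; below, the well is 0.6 mm wider and 60 mm deep.
- ring_2: Steel ring round the mouth of the dry block's second well, bore 15.5 mm; 31 mm outside. Origin: centre of its top face; z up. A well fits snugly a shaft 1.5 mm thinner than its ring. Fully home, the probe's flange lies flat on the ring.
- ring_3: Steel ring round the mouth of the dry block's third well, bore 11.5 mm; 31 mm outside. Origin: centre of its top face; z up. In each well, 34 mm below the ring, two spring balls grip a snug shaft: from there on it takes a steady push of about 4 to 8 N, and the probe's weight alone does not seat it. Thinner shafts do not feel them.
- ring_4: Steel ring round the mouth of the dry block's narrowest well, bore 7.5 mm; 31 mm outside. Origin: centre of its top face; z up. A shaft too thick for a ring stops at its mouth, within 2 mm of the ring's top face. No more than 40 N may press on the block.
- ball_1_front: Steel spring ball, 8 mm across, in the front wall of the well under ring_1, 34 mm below the ring's top face; hidden in the well. It stands 1.75 mm proud of the bore and gives way into the wall.
- ball_1_rear: Steel spring ball, 8 mm across, in the rear wall of the well under ring_1, 34 mm below the ring's top face; hidden in the well. It stands 1.75 mm proud of the bore and gives way into the wall.
- ball_2_front: Steel spring ball, 8 mm across, in the front wall of the well under ring_2, 34 mm below the ring's top face; hidden in the well. It stands 1.75 mm proud of the bore and gives way into the wall.
- ball_2_rear: Steel spring ball, 8 mm across, in the rear wall of the well under ring_2, 34 mm below the ring's top face; hidden in the well. It stands 1.75 mm proud of the bore and gives way into the wall.
- ball_3_front: Steel spring ball, 8 mm across, in the front wall of the well under ring_3, 34 mm below the ring's top face; hidden in the well. It stands 1.75 mm proud of the bore and gives way into the wall.
- ball_3_rear: Steel spring ball, 8 mm across, in the rear wall of the well under ring_3, 34 mm below the ring's top face; hidden in the well. It stands 1.75 mm proud of the bore and gives way into the wall.
- dry_block: Dry-block heater, fixed and cold: slate-grey case 190 mm deep, 172 mm wide, about 80 mm tall, sloping panel towards the robot, a bare metal block with the four ringed wells across its middle. Origin: centre of its underside; the row of wells runs along its y axis through x = 0; ring tops at 90 mm.
- orange_place (a point): Centre, at the top face, of the place with the orange band at the left (+y) end of the probe stand. The stand is fixed, a closed grey-teal box 62 x 174 mm, 75 mm tall, with three 22 mm holes 54 mm apart in a row along its y; a probe hangs in each.
- vial_pink: bystander: pink sample vial, 45 mm across, 79 mm tall; origin at its foot
- vial_green: bystander: green sample vial, 45 mm across, 79 mm tall; origin at its foot
- timer: bystander: white timer 63 x 63 x 20 mm; origin at its underside
- marker_1: bystander: black felt marker, 133 mm long, lying on the dark logbook; origin at its underside

How it is judged (in metres and radians):
On the way, in this order (a step that is already met when the one before it is completed fails the run):
1. the probe's tip has been lowered at least 8 mm into the widest well (((horizontal distance between probe_a_handle and ring_1 below 0.008 m and z of probe_a_handle in the frame of ring_1 below 0.073 m) or (horizontal distance between probe_b_handle and ring_1 below 0.008 m and z of probe_b_handle in the frame of ring_1 below 0.073 m) or (horizontal distance between probe_c_handle and ring_1 below 0.008 m and z of probe_c_handle in the frame of ring_1 below 0.073 m))), for 0.05 s.
2. a narrower ring has stopped the probe: set on the ring's mouth within 3 mm of its axis, it sank less than 2 mm (((horizontal distance between probe_a_handle and ring_2 below 0.003 m and z of probe_a_handle in the frame of ring_2 above 0.0782 m and contact force between probe_a and ring_2 above 1.5 N) or (horizontal distance between probe_a_handle and ring_3 below 0.003 m and z of probe_a_handle in the frame of ring_3 above 0.0782 m and contact force between probe_a and ring_3 above 1.5 N) or (horizontal distance between probe_a_handle and ring_4 below 0.003 m and z of probe_a_handle in the frame of ring_4 above 0.0782 m and contact force between probe_a and ring_4 above 1.5 N) or (horizontal distance between probe_b_handle and ring_2 below 0.003 m and z of probe_b_handle in the frame of ring_2 above 0.0782 m and contact force between probe_b and ring_2 above 1.5 N) or (horizontal distance between probe_b_handle and ring_3 below 0.003 m and z of probe_b_handle in the frame of ring_3 above 0.0782 m and contact force between probe_b and ring_3 above 1.5 N) or (horizontal distance between probe_b_handle and ring_4 below 0.003 m and z of probe_b_handle in the frame of ring_4 above 0.0782 m and contact force between probe_b and ring_4 above 1.5 N) or (horizontal distance between probe_c_handle and ring_2 below 0.003 m and z of probe_c_handle in the frame of ring_2 above 0.0782 m and contact force between probe_c and ring_2 above 1.5 N) or (horizontal distance between probe_c_handle and ring_3 below 0.003 m and z of probe_c_handle in the frame of ring_3 above 0.0782 m and contact force between probe_c and ring_3 above 1.5 N) or (horizontal distance between probe_c_handle and ring_4 below 0.003 m and z of probe_c_handle in the frame of ring_4 above 0.0782 m and contact force between probe_c and ring_4 above 1.5 N))), for 0.05 s.
At the end, for the whole second after the job is handed in: The orange-place probe stands in the narrowest well that takes it (both its spring balls grip it): flange within 2.5 mm of the ring, within 4 mm of the axis and 0.08 rad of upright, at rest, released; the other two probes still hang within 15 mm of where they were (((horizontal distance between probe_a_handle and ring_1 below 0.004 m and z of probe_a_handle in the frame of ring_1 below 0.0305 m and contact force between probe_a and ball_1_front above 0.7 N and contact force between probe_a and ball_1_rear above 0.7 N and angle between probe_a_handle's own z axis and vertical below 0.08 rad and linear speed of probe_a below 0.01 m/s and horizontal distance between each of probe_b_handle, probe_c_handle and orange_place above 0.03 m and distance of each of probe_b_handle, probe_c_handle from where it was at the start of the episode below 0.015 m) or (horizontal distance between probe_a_handle and ring_2 below 0.004 m and z of probe_a_handle in the frame of ring_2 below 0.0305 m and contact force between probe_a and ball_2_front above 0.7 N and contact force between probe_a and ball_2_rear above 0.7 N and angle between probe_a_handle's own z axis and vertical below 0.08 rad and linear speed of probe_a below 0.01 m/s and horizontal distance between each of probe_b_handle, probe_c_handle and orange_place above 0.03 m and distance of each of probe_b_handle, probe_c_handle from where it was at the start of the episode below 0.015 m) or (horizontal distance between probe_a_handle and ring_3 below 0.004 m and z of probe_a_handle in the frame of ring_3 below 0.0305 m and contact force between probe_a and ball_3_front above 0.7 N and contact force between probe_a and ball_3_rear above 0.7 N and angle between probe_a_handle's own z axis and vertical below 0.08 rad and linear speed of probe_a below 0.01 m/s and horizontal distance between each of probe_b_handle, probe_c_handle and orange_place above 0.03 m and distance of each of probe_b_handle, probe_c_handle from where it was at the start of the episode below 0.015 m) or (horizontal distance between probe_b_handle and ring_1 below 0.004 m and z of probe_b_handle in the frame of ring_1 below 0.0305 m and contact force between probe_b and ball_1_front above 0.7 N and contact force between probe_b and ball_1_rear above 0.7 N and angle between probe_b_handle's own z axis and vertical below 0.08 rad and linear speed of probe_b below 0.01 m/s and horizontal distance between each of probe_a_handle, probe_c_handle and orange_place above 0.03 m and distance of each of probe_a_handle, probe_c_handle from where it was at the start of the episode below 0.015 m) or (horizontal distance between probe_b_handle and ring_2 below 0.004 m and z of probe_b_handle in the frame of ring_2 below 0.0305 m and contact force between probe_b and ball_2_front above 0.7 N and contact force between probe_b and ball_2_rear above 0.7 N and angle between probe_b_handle's own z axis and vertical below 0.08 rad and linear speed of probe_b below 0.01 m/s and horizontal distance between each of probe_a_handle, probe_c_handle and orange_place above 0.03 m and distance of each of probe_a_handle, probe_c_handle from where it was at the start of the episode below 0.015 m) or (horizontal distance between probe_b_handle and ring_3 below 0.004 m and z of probe_b_handle in the frame of ring_3 below 0.0305 m and contact force between probe_b and ball_3_front above 0.7 N and contact force between probe_b and ball_3_rear above 0.7 N and angle between probe_b_handle's own z axis and vertical below 0.08 rad and linear speed of probe_b below 0.01 m/s and horizontal distance between each of probe_a_handle, probe_c_handle and orange_place above 0.03 m and distance of each of probe_a_handle, probe_c_handle from where it was at the start of the episode below 0.015 m) or (horizontal distance between probe_c_handle and ring_1 below 0.004 m and z of probe_c_handle in the frame of ring_1 below 0.0305 m and contact force between probe_c and ball_1_front above 0.7 N and contact force between probe_c and ball_1_rear above 0.7 N and angle between probe_c_handle's own z axis and vertical below 0.08 rad and linear speed of probe_c below 0.01 m/s and horizontal distance between each of probe_a_handle, probe_b_handle and orange_place above 0.03 m and distance of each of probe_a_handle, probe_b_handle from where it was at the start of the episode below 0.015 m) or (horizontal distance between probe_c_handle and ring_2 below 0.004 m and z of probe_c_handle in the frame of ring_2 below 0.0305 m and contact force between probe_c and ball_2_front above 0.7 N and contact force between probe_c and ball_2_rear above 0.7 N and angle between probe_c_handle's own z axis and vertical below 0.08 rad and linear speed of probe_c below 0.01 m/s and horizontal distance between each of probe_a_handle, probe_b_handle and orange_place above 0.03 m and distance of each of probe_a_handle, probe_b_handle from where it was at the start of the episode below 0.015 m) or (horizontal distance between probe_c_handle and ring_3 below 0.004 m and z of probe_c_handle in the frame of ring_3 below 0.0305 m and contact force between probe_c and ball_3_front above 0.7 N and contact force between probe_c and ball_3_rear above 0.7 N and angle between probe_c_handle's own z axis and vertical below 0.08 rad and linear speed of probe_c below 0.01 m/s and horizontal distance between each of probe_a_handle, probe_b_handle and orange_place above 0.03 m and distance of each of probe_a_handle, probe_b_handle from where it was at the start of the episode below 0.015 m))); the robot touches nothing.
It fails at once if a probe presses on the dry block with more than 40 N (contact force between any of probe_a, probe_b, probe_c and dry_block above 40 N).
It fails at once if a second probe is disturbed (distance of each of probe_a_handle, probe_b_handle from where it was at the start of the episode above 0.02 m or distance of each of probe_a_handle, probe_c_handle from where it was at the start of the episode above 0.02 m or distance of each of probe_b_handle, probe_c_handle from where it was at the start of the episode above 0.02 m).
It fails at once if a vial, the timer or the marker is knocked from its place (distance of any of vial_pink, vial_green, timer, marker_1 from where it was at the start of the episode above 0.03 m).
It also fails if it takes over 64 s, if anything falls off the work surface, if the arm or the gripper's body presses on something with over 40 N, if the wrist force passes 120 N, or if a joint passes its speed limit or range.

## Working session

There is one attempt and no reset: what is moved stays moved. The work goes in short steps, Python scripts to look and compute and a shell command to move; the robot and the scene stay as the last step left them, time stands still between calls to the robot, and variables do not carry over. Pictures are saved under pics/ and viewed, and the job is handed in when it is done.

```bash
ls; mkdir -p pics; python3 - <<'E'
from plant import status, get_image
import cv2,numpy as np
print(status.read_state())
for n in("side","top"):
    d=get_image(n); cv2.imwrite(f"pics/{n}0.png",d["frame"][:,:,::-1]); np.savez(f"{n}0.npz",**d)
    print(n,d["K"],d["dist"],d["T"])
E
```

```text
pics
{'time_s': 0.0, 'joint_positions': array([ 1.27808789,  0.38421672,  0.01639002,  1.37116196, -0.00630538,
        1.38823221, -0.0465134 ]), 'qd': array([-0.00085928, -0.00191452,  0.00068267,  0.00041201,  0.00075513,
       -0.00070682,  0.0007688 ]), 'tau': array([ 8.60797008e-04, -6.27599788e+01,  8.44818559e-01, -3.71822298e+01,
        1.66204933e-02,  1.41416772e-02,  2.40626719e-05]), 'tool_pos': array([ 142.27845995, -608.05910602,  230.28884506]), 'tcp_rot': array([ 9.93403315e-01,  1.14668586e-01, -1.31000374e-04, -9.75647938e-04]), 'force': array([-0.19023391,  0.06196637,  0.38672482]), 'torque': array([ 0.06417419, -0.01280777,  0.02190611]), 'gripper_width': 85.64297107779464}
side [[418.15414276   0.         280.46837975]
 [  0.         418.15414276 209.32716752]
 [  0.           0.           1.        ]] [0.04204631 0.         0.         0.         0.        ] [[-9.27015653e-01 -1.59965396e-01  3.39194709e-01  1.62538721e+02]
 [-3.74731463e-01  3.59475746e-01 -8.54607231e-01  1.14635275e+03]
 [ 1.47753131e-02 -9.19341210e-01 -3.93183710e-01  6.06487881e+02]
 [ 0.00000000e+00  0.00000000e+00  0.00000000e+00  1.00000000e+00]]
top [[481.36628242   0.         275.58424694]
 [  0.         481.36628242 214.0115389 ]
 [  0.           0.           1.        ]] [0.05117415 0.         0.         0.         0.        ] [[-6.84209932e-03 -9.96673838e-01  8.12061923e-02  5.04118409e+02]
 [-9.99973008e-01  7.03691016e-03  2.11301154e-03  1.24809633e+01]
 [-2.67742400e-03 -8.11895429e-02 -9.96695084e-01  1.32364009e+03]
 [ 0.00000000e+00  0.00000000e+00  0.00000000e+00  1.00000000e+00]]
```

View pics/top0.png

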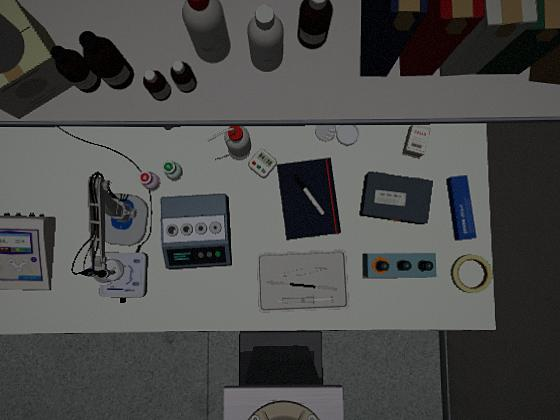

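View pics/side0.png

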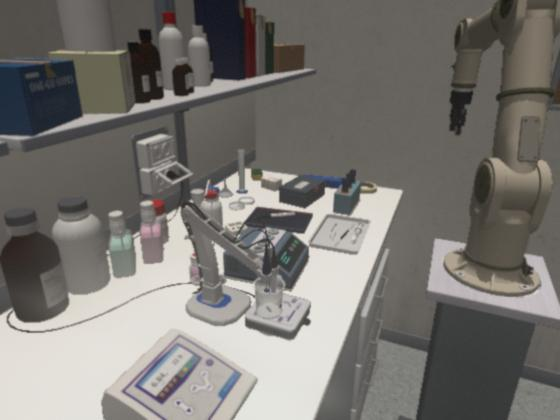

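```bash
cat > h.py <<'E'
import numpy as np,cv2
def load(n):
    d=np.load(n+".npz"); return {k:d[k] for k in d.files}
def ray(d,uv):
    p=cv2.undistortPoints(np.array(uv,float).reshape(-1,1,2),d["K"],d["dist"]).reshape(-1,2)
    r=np.c_[p,np.ones(len(p))]
    return d["T"][:3,3],r@d["T"][:3,:3].T,
def plane(d,uv,z):
    o,r=ray(d,uv); return o+r*((z-o[2])/r[:,2])[:,None]
def depth(d,uv):
    o,r=ray(d,uv); z=np.array([d["z_map"][int(round(v)),int(round(u))] for u,v in uv]); return o+r*z[:,None]
def proj(d,P):
    T=np.linalg.inv(d["T"]); rv=cv2.Rodrigues(T[:3,:3])[0]
    return cv2.projectPoints(np.array(P,float).reshape(-1,1,3),rv,T[:3,3],d["K"],d["dist"])[0].reshape(-1,2)
E
python3 - <<'E'
from h import *
t=load("top0");s=load("side0")
def crop(d,x0,y0,x1,y1,k,n):
    c=cv2.resize(d["frame"][y0:y1,x0:x1,::-1],None,fx=k,fy=k,interpolation=cv2.INTER_CUBIC)
    cv2.imwrite(n,cv2.convertScaleAbs(c,alpha=1.6))
crop(t,60,150,260,300,4,"pics/tb.png")
crop(t,350,235,450,295,7,"pics/ts.png")
crop(s,170,190,330,330,4,"pics/sb.png")
crop(s,310,160,390,220,8,"pics/ss.png")
for n,uv in [("rings",[(172,229),(186,229),(200,228),(215,227)]),("handles",[(381,265),(404,265),(427,265)]),("orange",[(374,262)])]:
    print(n,depth(t,uv))
E
```

```text
rings [[570.38982051 290.55269141  43.92536502]
 [569.87876986 252.65908729  48.36546615]
 [571.59787756 213.74126872  60.61003032]
 [573.89039479 174.34653049  61.41348671]]
handles [[ 473.67993551 -244.28966467  125.00688222]
 [ 473.31495166 -301.96655694  119.96946037]
 [ 473.15370243 -357.77755175  121.78633582]]
orange [[ 480.17165852 -237.17873482   75.54552224]]
```

View pics/tb.png

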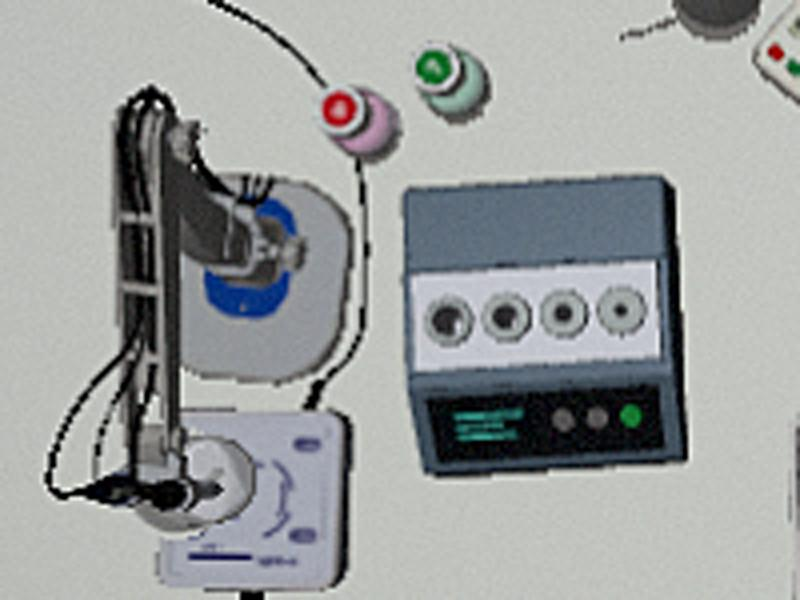

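View pics/ts.png

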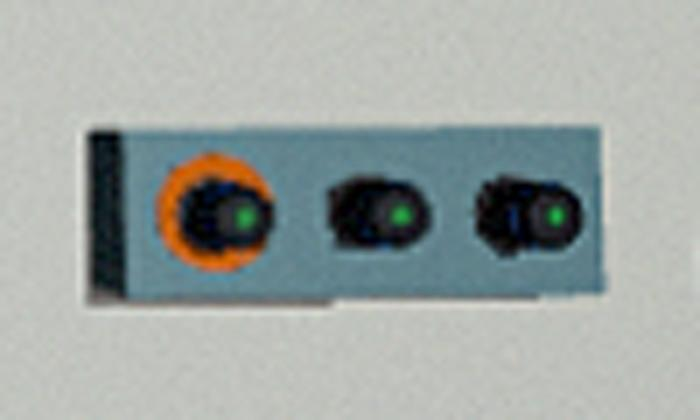

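View pics/sb.png

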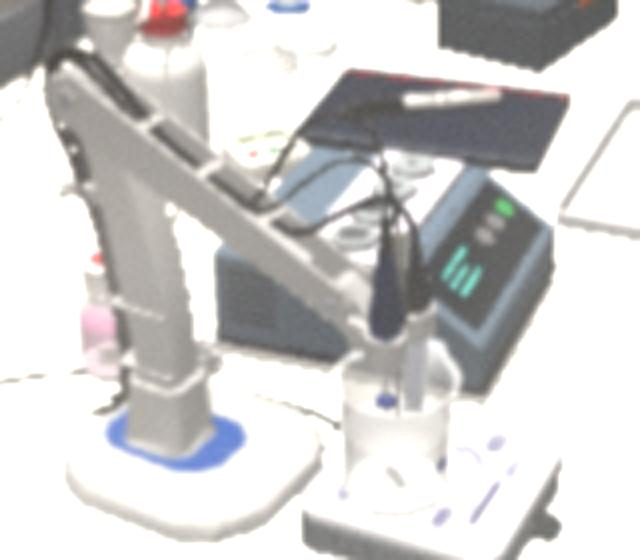

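View pics/ss.png

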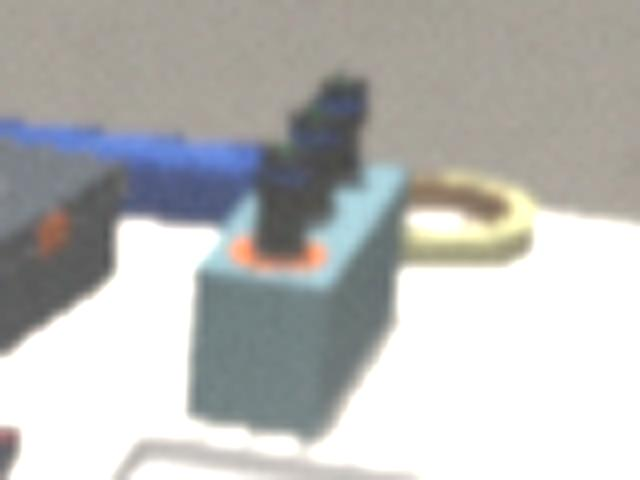

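```bash
python3 - <<'E'
from h import *
t=load("top0");s=load("side0")
f=t["frame"].astype(int)
# handle tops: grn dots
g=f[...,1]-np.maximum(f[...,0],f[...,2])
ys,xs=np.mgrid[240:290,360:440]
sub=g[240:290,360:440]; m=sub>15
n,l,st,c=cv2.connectedComponentsWithStats(m.astype(np.uint8))
for i in range(1,n):
    w=np.where(l==i,sub,0); u=(w*xs).sum()/w.sum(); v=(w*ys).sum()/w.sum()
    print("dot",u,v,plane(t,[(u,v)],126), t["z_map"][int(v),int(u)],depth(t,[(u,v)]))
# orange band
o=((f[...,0]-f[...,2])>60)&((f[...,0]-f[...,1])>20); o[:240]=0;o[300:]=0;o[:,:360]=0;o[:,450:]=0
yy,xx=np.nonzero(o); P=plane(t,np.c_[xx,yy],75); print("orange ext",P.min(0),P.max(0),(P.min(0)+P.max(0))/2)
# stand teal top
k=(np.abs(f[...,2]-f[...,0])>0)&(f[...,2]-f[...,0]>25)&(f[...,1]>60); k[:240]=0;k[300:]=0;k[:,:350]=0;k[:,445:]=0
r=cv2.minAreaRect(np.argwhere(k)[:,::-1].astype(np.float32)); b=cv2.boxPoints(r); print("stand",plane(t,b,75).round(1))
# plate & rings
x0,y0,x1,y1=155,195,235,265; K=8
gr=cv2.cvtColor(t["frame"],cv2.COLOR_RGB2GRAY)
up=cv2.resize(gr[y0:y1,x0:x1],None,fx=K,fy=K,interpolation=cv2.INTER_CUBIC)
H=cv2.HoughCircles(cv2.GaussianBlur(up,(0,0),3),cv2.HOUGH_GRADIENT,1,80,param1=80,param2=15,minRadius=40,maxRadius=62)
for c in sorted(H[0].tolist()):
    uv=((c[0]+.5)/K-.5+x0,(c[1]+.5)/K-.5+y0); print("ring",uv,c[2],plane(t,[uv],90))
br=cv2.cvtColor(up,cv2.COLOR_GRAY2BGR)
for c in H[0]: cv2.circle(br,(int(c[0]),int(c[1])),int(c[2]),(0,0,255),1)
cv2.imwrite("pics/hough.png",br)
# lamp heights
yy,xx=np.mgrid[150:300:6,75:160:4]
P=depth(t,np.c_[xx.ravel(),yy.ravel()]); P=P[P[:,2]>100]
print("tall",P.min(0),P.max(0)); 
for p in P[np.argsort(P[:,1])[:12]]: print(p.round())
E
```

```text
dot 384.646017699115 265.8362831858407 [[ 471.61766594 -252.96103082  126.        ]] 1189.9338 [[ 471.62503848 -252.90081742  126.27167513]]
dot 406.9727626459144 265.3307392996109 [[ 472.63184902 -307.62829267  126.        ]] 1187.671 [[ 472.61290849 -307.82085219  125.27956787]]
dot 428.9594594594595 265.4684684684685 [[ 472.10168248 -361.20513037  126.        ]] 1185.6969 [[ 472.22284445 -359.79097755  130.53226957]]
orange ext [ 451.99813995 -270.62472843   75.        ] [ 492.9021113  -234.33694386   75.        ] [ 472.45012562 -252.48083615   75.        ]
stand [[ 503.3 -222.5   75. ]
 [ 502.5 -393.6   75. ]
 [ 443.9 -391.4   75. ]
 [ 444.5 -221.    75. ]]Traceback (most recent call last):
  File "<stdin>", line 23, in <module>
TypeError: 'NoneType' object is not subscriptable
```

```bash
python3 - <<'E'
from h import *
t=load("top0")
x0,y0,x1,y1=155,195,235,265; K=8
gr=cv2.cvtColor(t["frame"],cv2.COLOR_RGB2GRAY)
up=cv2.resize(gr[y0:y1,x0:x1],None,fx=K,fy=K,interpolation=cv2.INTER_CUBIC)
br=cv2.cvtColor(up,cv2.COLOR_GRAY2BGR)
thr=int(np.percentile(gr[216:242,165:225],85)*0.82);print(thr,gr[222:236,164:222:2].tolist()[6])
m=(cv2.GaussianBlur(up,(0,0),2)<thr).astype(np.uint8)
cs,hh=cv2.findContours(m,cv2.RETR_CCOMP,cv2.CHAIN_APPROX_NONE)
for c in cs:
    a=cv2.contourArea(c)
    if 3000<a<14000:
        (cx,cy),ax,an=cv2.fitEllipse(c); uv=((cx+.5)/K-.5+x0,(cy+.5)/K-.5+y0)
        print("ring",np.round(uv,2),np.round(ax,1),a,plane(t,[uv],90).round(1)); cv2.drawContours(br,[c],-1,(0,0,255),1)
cv2.imwrite("pics/ring.png",br)
yy,xx=np.mgrid[150:300:6,75:160:4]
P=depth(t,np.c_[xx.ravel(),yy.ravel()]); P=P[P[:,2]>100]
print("tall",P.min(0),P.max(0)); 
for p in P[np.argsort(P[:,1])[:12]]: print(p.round())
E
```

```text
103 [128, 106, 65, 25, 25, 35, 105, 108, 99, 104, 21, 28, 32, 109, 50, 130, 107, 67, 28, 23, 110, 49, 131, 104, 105, 40, 61, 102, 90]
ring [171.98 230.07] [100.  100.3] 7839.5 [[565.3 280.6  90. ]]
ring [186.44 229.12] [ 99.5 102.8] 7985.5 [[567.4 243.7  90. ]]
ring [200.72 228.12] [ 98.7 100.4] 7749.5 [[569.7 207.2  90. ]]
ring [215.02 227.31] [ 99.7 102.2] 7939.0 [[571.5 170.6  90. ]]
tall [435.909829    12.48096328 100.59541401] [ 687.61543793  470.36084017 1323.6400874 ]
[ 504.   12. 1324.]
[659. 396. 236.]
[673. 397. 233.]
[659. 406. 234.]
[466. 407. 107.]
[675. 410. 224.]
[672. 411. 244.]
[658. 412. 241.]
[648. 412. 215.]
[645. 413. 238.]
[635. 414. 211.]
[652. 415. 183.]
```

View pics/ring.png

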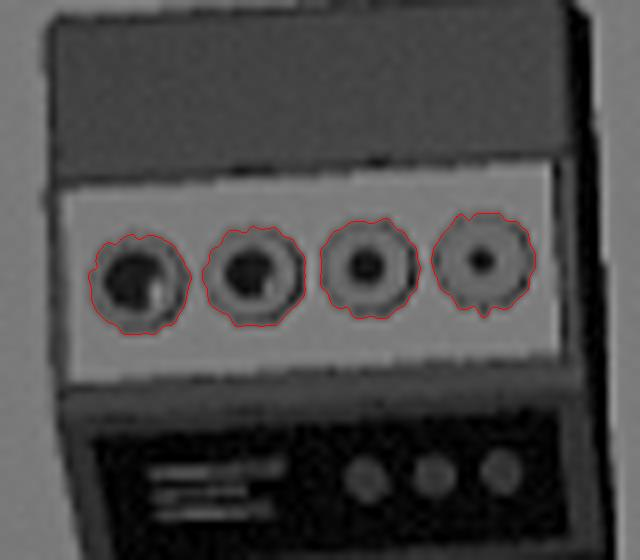

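```bash
python3 -m jog '[[[0,0,0],[0,0,-0.149],1],[[0,0,0],[0,0,-0.149],1],[[0,0,0],[0,0,-0.149],1],[[0,0,0],[0,0,-0.149],1],[[0,0,0],[0,0,-0.149],1],[[0,0,0],[0,0,-0.149],1],[[0,0,0],[0,0,-0.149],1],[[0,0,0],[0,0,-0.149],1],[[0,0,0],[0,0,-0.149],1],[[0,0,0],[0,0,0],1]]' 40
cat >> h.py <<'E'
def st():
    from plant import status
    from scipy.spatial.transform import Rotation as R
    s=status.read_state(); M=R.from_quat(s["tcp_rot"]).as_matrix()
    print("t",round(s["time_s"],2),"pos",s["tool_pos"].round(2),"F",s["force"].round(2),"w",round(s["gripper_width"],1)); print("q",s["joint_positions"].round(3)); print(M.round(4)); return s,M
E
python3 -c "from h import *;st()"
```

```text
time_s: 1.1
tool_pos: [142.3, -608.3, 230.7]
tcp_rot: [0.706, 0.708, 0.0, -0.0]
force: [-0.7, 1.0, 0.4]
gripper_width: 85.3
t 1.1 pos [ 142.25 -608.31  230.69] F [-0.74  1.01  0.45] w 85.3
q [ 1.43   0.393 -0.194  1.362  0.075  1.394  1.24 ]
[[-2.4e-03  1.0e+00 -1.0e-04]
 [ 1.0e+00  2.4e-03  1.1e-03]
 [ 1.1e-03 -1.0e-04 -1.0e+00]]
```

```bash
python3 -m jog '[[[20,20,0],[0,0,0],1],[[30,30,0],[0,0,0],1],[[30,30,0],[0,0,0],1],[[30,30,0],[0,0,0],1],[[30,30,0],[0,0,0],1],[[30,30,0],[0,0,0],1],[[30,30,0],[0,0,0],1],[[30,30,0],[0,0,0],1],[[30,30,0],[0,0,0],1],[[20,20,0],[0,0,0],1]]'
python3 -m jog '[[[20,20,0],[0,0,0],1],[[20,20,0],[0,0,0],1],[[10,10,0],[0,0,0],1],[[0,0,0],[0,0,0],1],[[0,0,0],[0,0,0],1]]'
python3 -c "from h import *;st()"
```

```text
time_s: 2.1
tool_pos: [424.5, -325.4, 231.3]
tcp_rot: [0.708, 0.706, 0.001, -0.0]
force: [0.1, 0.0, 0.5]
gripper_width: 85.4
time_s: 2.6
tool_pos: [471.6, -279.6, 231.1]
tcp_rot: [0.708, 0.706, -0.0, -0.0]
force: [-0.3, -0.2, 0.5]
gripper_width: 85.2
t 2.6 pos [ 471.61 -279.57  231.08] F [-0.31 -0.19  0.51] w 85.2
q [ 0.869  0.253 -0.474  1.567  0.118  1.351  0.38 ]
[[ 2.2e-03  1.0e+00 -8.0e-04]
 [ 1.0e+00 -2.2e-03 -2.0e-04]
 [-2.0e-04 -8.0e-04 -1.0e+00]]
```

```bash
python3 -m jog '[[[16,0,0],[0,0,0],1],[[11,0.5,0],[0,0,0],1],[[0,0,30],[0,0,0],1],[[0,0,20],[0,0,0],1],[[0,0,0],[0,0,0],1],[[0,0,0],[0,0,0],1]]'
python3 - <<'E'
from h import *
from plant import get_image
st()
for n in("side","top"):
    d=get_image(n); np.savez(n+"1.npz",**d)
    x0,y0,x1,y1=(290,110,410,220) if n=="side" else (330,200,470,305)
    c=cv2.resize(d["frame"][y0:y1,x0:x1,::-1],None,fx=5,fy=5,interpolation=cv2.INTER_CUBIC); cv2.imwrite(f"pics/{n}1.png",cv2.convertScaleAbs(c,alpha=1.6))
E
```

```text
time_s: 3.2
tool_pos: [472.7, -251.3, 181.9]
tcp_rot: [0.707, 0.707, 0.0, -0.0]
force: [-0.6, 0.9, 1.4]
gripper_width: 85.6
t 3.2 pos [ 472.73 -251.28  181.91] F [-0.57  0.87  1.43] w 85.6
q [ 0.843  0.259 -0.49   1.674  0.127  1.241  0.325]
[[ 2.e-04  1.e+00 -0.e+00]
 [ 1.e+00 -2.e-04  1.e-04]
 [ 1.e-04 -0.e+00 -1.e+00]]
```

View pics/side1.png

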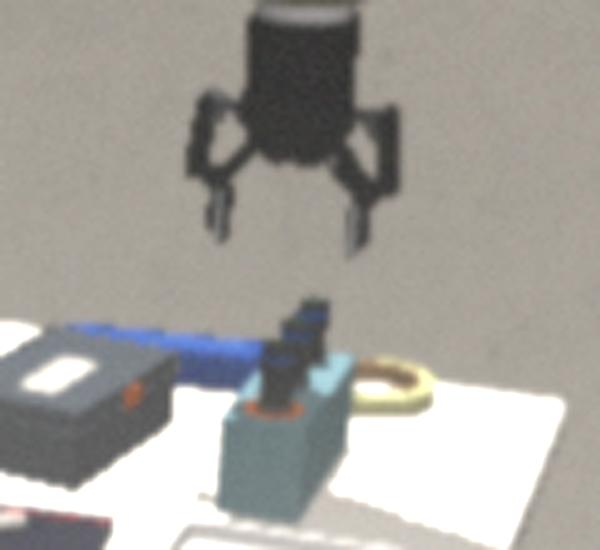

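View pics/top1.png

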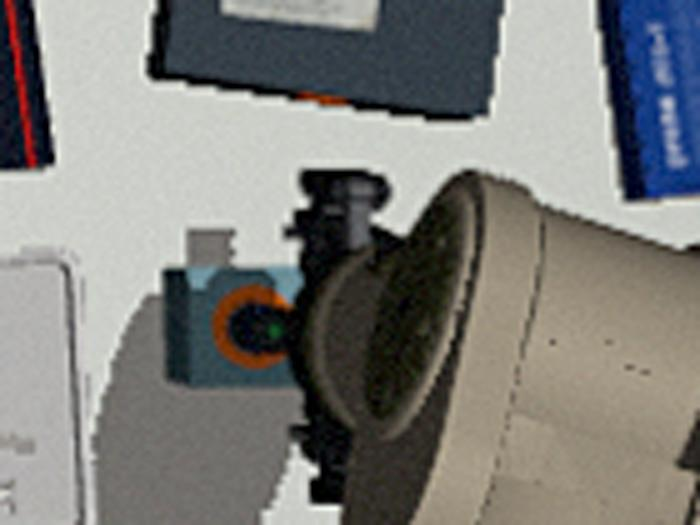

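```bash
python3 - <<'E'
from h import *
s=load("side1");t=load("top1")
p=[(472.7-45,-251.3,195),(472.7+45,-251.3,195),(472.7,-251.3,195),(472,-253,126)]
print((proj(s,p)-[290,110])*5); print((proj(t,p)-[330,200])*5)
E
```

```text
[[346.17361763 255.37137106]
 [219.47129453 240.12007663]
 [282.1250271  247.67294449]
 [276.09614125 340.94020149]]
[[305.66075478 428.69772933]
 [300.04868592 233.60926847]
 [302.79666643 330.76831557]
 [273.28801581 328.40050456]]
```

```bash
python3 -m jog '[[[-1.6,-0.6,20],[0,0,0],1],[[0,0,25],[0,0,0],1],[[0,0,25],[0,0,0],1],[[0,0,15],[0,0,0],1],[[0,0,9],[0,0,0],1],[[0,0,0],[0,0,0],1],[[0,0,0],[0,0,0],1]]'
python3 -c "from h import *;st()"
```

```text
time_s: 4.0
tool_pos: [473.0, -253.4, 88.5]
tcp_rot: [0.707, 0.707, 0.0, 0.001]
force: [-0.5, 0.2, -0.3]
gripper_width: 85.9
t 4.0 pos [ 473.05 -253.44   88.48] F [-0.48  0.18 -0.34] w 85.9
q [ 0.825  0.353 -0.473  1.782  0.183  1.049  0.285]
[[ 1.0e-04  1.0e+00  1.5e-03]
 [ 1.0e+00 -1.0e-04 -7.0e-04]
 [-7.0e-04  1.5e-03 -1.0e+00]]
```

```bash
python3 -m jog '[[[0,0,0],[0,0,0],-0.2],[[0,0,0],[0,0,0],-0.4],[[0,0,0],[0,0,0],-0.6],[[0,0,0],[0,0,0],-0.8],[[0,0,0],[0,0,0],-0.9],[[0,0,0],[0,0,0],-0.9],[[0,0,0],[0,0,0],-0.9]]' 60
python3 - <<'E'
from h import *
from plant import get_image
st()
for n in("side",):
    d=get_image(n); np.savez(n+"2.npz",**d)
    x0,y0,x1,y1=(290,110,410,220) if n=="side" else (330,200,470,305)
    c=cv2.resize(d["frame"][y0:y1,x0:x1,::-1],None,fx=5,fy=5,interpolation=cv2.INTER_CUBIC); cv2.imwrite(f"pics/{n}2.png",cv2.convertScaleAbs(c,alpha=1.6))
E
```

```text
time_s: 4.7
tool_pos: [472.4, -253.2, 87.7]
tcp_rot: [0.707, 0.707, 0.0, 0.0]
force: [-1.7, 0.4, 5.5]
gripper_width: 22.3
t 4.7 pos [ 472.43 -253.23   87.7 ] F [-1.74  0.36  5.51] w 22.3
q [ 0.825  0.353 -0.473  1.783  0.183  1.048  0.285]
[[ 0.e+00  1.e+00  4.e-04]
 [ 1.e+00 -0.e+00 -3.e-04]
 [-3.e-04  4.e-04 -1.e+00]]
```

View pics/side2.png

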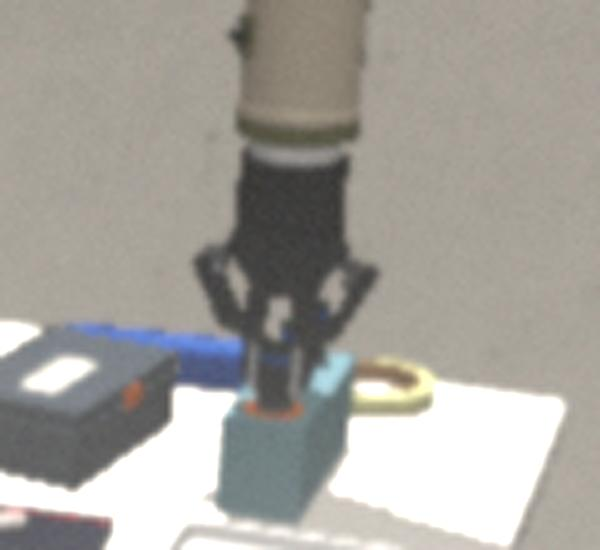

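```bash
python3 -m jog '[[[0,0,-5],[0,0,0],-0.9],[[0,0,-15],[0,0,0],-0.9],[[0,0,-20],[0,0,0],-0.9],[[0,0,-25],[0,0,0],-0.9],[[0,0,-25],[0,0,0],-0.9],[[0,0,-20],[0,0,0],-0.9],[[0,0,-5],[0,0,0],-0.9],[[0,0,0],[0,0,0],-0.9],[[0,0,0],[0,0,0],-0.9]]'
python3 - <<'E'
from h import *
from plant import get_image
st()
for n in("side",'top'):
    d=get_image(n); np.savez(n+"3.npz",**d)
    x0,y0,x1,y1=(290,90,410,200) if n=="side" else (330,200,470,305)
    c=cv2.resize(d["frame"][y0:y1,x0:x1,::-1],None,fx=5,fy=5,interpolation=cv2.INTER_CUBIC); cv2.imwrite(f"pics/{n}3.png",cv2.convertScaleAbs(c,alpha=1.6))
E
```

```text
time_s: 5.65
tool_pos: [471.6, -252.9, 201.0]
tcp_rot: [0.707, 0.707, -0.0, -0.001]
force: [0.2, 0.2, -1.4]
gripper_width: 22.2
t 5.65 pos [ 471.65 -252.89  200.99] F [ 0.16  0.24 -1.37] w 22.2
q [ 0.848  0.246 -0.491  1.645  0.119  1.283  0.335]
[[-0.      1.     -0.0016]
 [ 1.      0.      0.001 ]
 [ 0.001  -0.0016 -1.    ]]
```

View pics/side3.png

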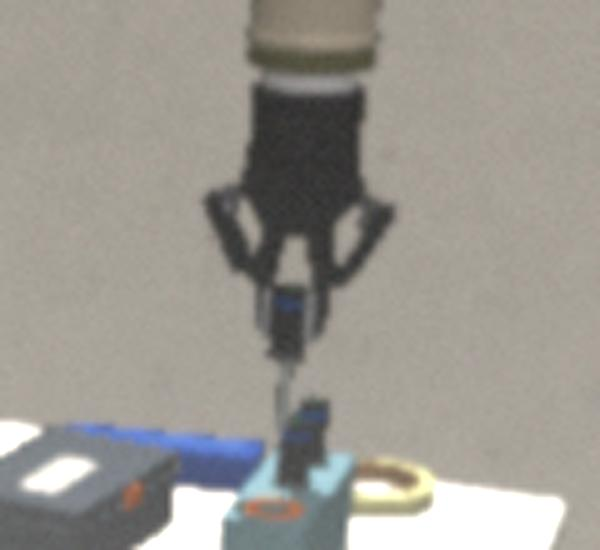

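View pics/top3.png

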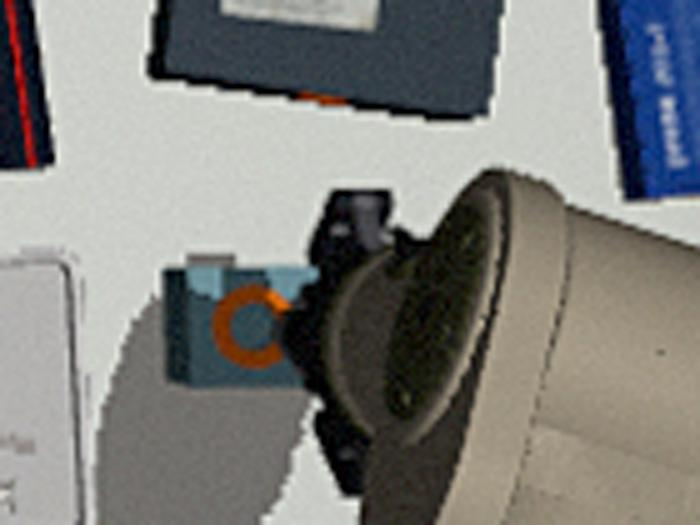

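```bash
python3 -m jog '[[[15,3,0],[0,0,0],-0.9],[[25,5,0],[0,0,0],-0.9],[[32,6,0],[0,0,0],-0.9],[[32,6,0],[0,0,0],-0.9],[[32,6,0],[0,0,0],-0.9],[[32,6,0],[0,0,0],-0.9],[[32,6,0],[0,0,0],-0.9],[[32,6,0],[0,0,0],-0.9],[[32,6,0],[0,0,0],-0.9],[[32,6,0],[0,0,0],-0.9]]'
python3 -m jog '[[[32,6,0],[0,0,0],-0.9],[[32,6,0],[0,0,0],-0.9],[[32,6,0],[0,0,0],-0.9],[[32,5,0],[0,0,0],-0.9],[[32,5,0],[0,0,0],-0.9],[[32,4,0],[0,0,0],-0.9],[[25,3,0],[0,0,0],-0.9],[[15,1,0],[0,0,0],-0.9],[[5,0,0],[0,0,0],-0.9],[[0,0,0],[0,0,0],-0.9]]'
python3 -m jog '[[[0,0,0],[0,0,0],-0.9],[[0,0,0],[0,0,0],-0.9]]'
python3 -c "from h import *;st()"
```

```text
time_s: 6.75
tool_pos: [527.7, 45.5, 202.0]
tcp_rot: [0.707, 0.707, -0.0, -0.0]
force: [0.7, -0.7, -0.9]
gripper_width: 22.5
time_s: 7.75
tool_pos: [563.7, 280.3, 202.0]
tcp_rot: [0.707, 0.708, -0.0, -0.0]
force: [1.0, -0.9, -1.4]
gripper_width: 21.8
time_s: 7.95
tool_pos: [564.8, 278.2, 202.4]
tcp_rot: [0.708, 0.706, -0.0, 0.0]
force: [0.2, 0.8, -1.1]
gripper_width: 22.2
t 7.95 pos [564.8  278.19 202.43] F [ 0.25  0.77 -1.05] w 22.2
q [-0.014  0.503 -0.722  1.375  0.331  1.386 -0.736]
[[ 2.2e-03  1.0e+00  4.0e-04]
 [ 1.0e+00 -2.2e-03 -8.0e-04]
 [-8.0e-04  4.0e-04 -1.0e+00]]
```

```bash
python3 -m jog '[[[2.5,0.6,15],[0,0,0],-0.9],[[0,0,15],[0,0,0],-0.9],[[0,0,5],[0,0,0],-0.9],[[0,0,0],[0,0,0],-0.9],[[0,0,0],[0,0,0],-0.9]]'
python3 - <<'E'
from h import *
from plant import get_image
st()
for n in("side",'top'):
    d=get_image(n); np.savez(n+"4.npz",**d)
    x0,y0,x1,y1=(200,160,320,270) if n=="side" else (120,170,260,275)
    print(proj(d,[(565.4,280.9,90),(565.4,280.9,102),(565.4,280.9,150),(569.5,207,90)])-[x0,y0])
    c=cv2.resize(d["frame"][y0:y1,x0:x1,::-1],None,fx=5,fy=5,interpolation=cv2.INTER_CUBIC); cv2.imwrite(f"pics/{n}4.png",cv2.convertScaleAbs(c,alpha=1.6))
E
```

```text
time_s: 8.45
tool_pos: [564.8, 282.4, 167.2]
tcp_rot: [0.707, 0.707, -0.0, -0.0]
force: [0.7, 0.3, -0.9]
gripper_width: 22.2
t 8.45 pos [564.8  282.37 167.21] F [ 0.66  0.32 -0.89] w 22.2
q [-0.021  0.53  -0.714  1.419  0.348  1.322 -0.753]
[[-1.e-04  1.e+00 -4.e-04]
 [ 1.e+00  1.e-04  1.e-04]
 [ 1.e-04 -4.e-04 -1.e+00]]
[[58.46151949 87.80608904]
 [58.43550497 83.67777734]
 [58.32727879 66.8031971 ]
 [68.44444907 75.6722343 ]]
[[51.84762993 60.01761839]
 [50.8158306  59.79049519]
 [46.4770357  58.83562919]
 [80.8034192  58.19973067]]
```

View pics/side4.png

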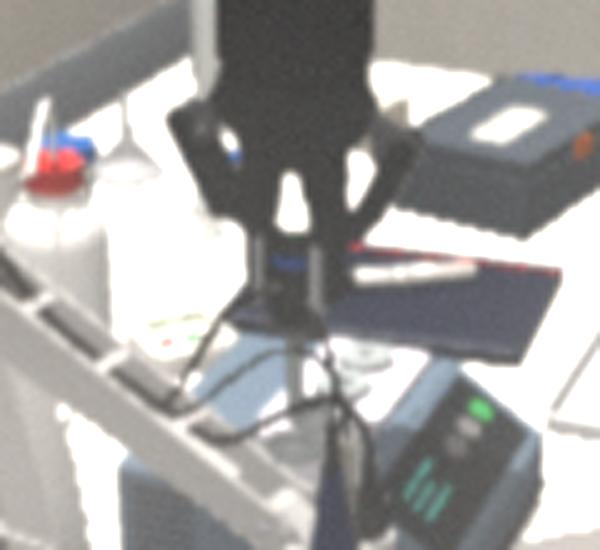

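View pics/top4.png

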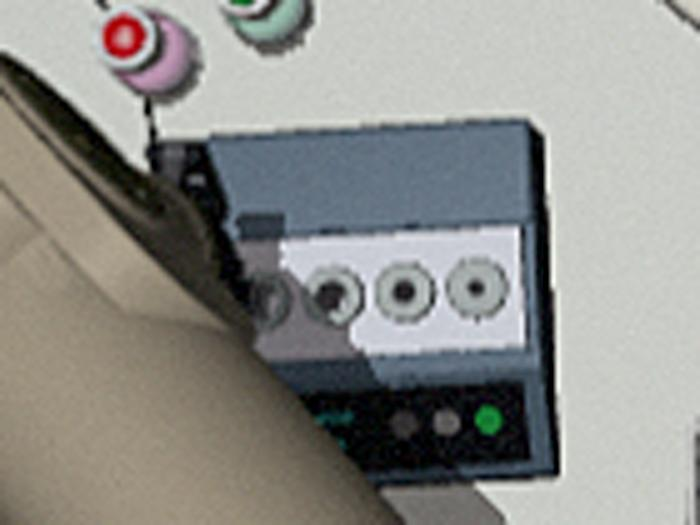

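```bash
python3 - <<'E'
from h import *
for n,tx in(("top1",(472.7,-251.3)),("top3",(471.65,-252.9)),("top4",(564.8,281.5))):
    t=load(n); z=t["z_map"]
    vv,uu=np.nonzero(z>0); P=depth(t,np.c_[uu,vv])
    m=(np.abs(P[:,1]-tx[1])<60)&(P[:,0]>tx[0]+35)&(P[:,0]<tx[0]+80)&(P[:,2]>150)&(P[:,2]<320)
    Q=P[m]; 
    if len(Q)==0: continue
    for x in range(35,80,5):
        q=Q[(Q[:,0]>tx[0]+x)&(Q[:,0]<=tx[0]+x+5)]
        if len(q)>3: print(n,x,len(q),"y",(q[:,1].min()-tx[1]).round(1),(q[:,1].max()-tx[1]).round(1),"z",q[:,2].min().round(),q[:,2].max().round())
E
```

```text
top1 35 25 y -1.2 17.0 z 257.0 302.0
top1 40 33 y -9.6 13.2 z 201.0 299.0
top1 45 42 y -6.4 12.7 z 202.0 301.0
top1 50 45 y -13.4 13.3 z 203.0 299.0
top1 55 48 y -14.5 12.4 z 206.0 303.0
top1 60 38 y -13.2 13.8 z 248.0 303.0
top1 65 40 y -13.1 13.6 z 245.0 302.0
top1 70 15 y -13.7 12.5 z 245.0 263.0
top3 35 30 y -4.4 13.6 z 249.0 317.0
top3 40 41 y -11.8 13.4 z 248.0 308.0
top3 45 31 y -13.0 13.0 z 257.0 309.0
top3 50 44 y -13.0 13.0 z 267.0 305.0
top3 55 30 y -12.9 14.1 z 275.0 303.0
top3 60 27 y -13.3 12.3 z 287.0 304.0
top4 35 14 y -13.6 -1.3 z 220.0 273.0
top4 40 22 y -12.7 0.2 z 215.0 276.0
top4 45 25 y -12.9 3.1 z 229.0 277.0
top4 50 31 y -12.9 11.1 z 236.0 272.0
top4 55 28 y -14.4 13.0 z 246.0 272.0
top4 60 25 y -13.1 13.4 z 253.0 270.0
top4 65 10 y -10.4 8.9 z 259.0 265.0
```

```bash
python3 -m jog '[[[-0.5,0.5,5],[0,0,0],-0.9],[[0,0,5],[0,0,0],-0.9],[[0,0,3],[0,0,0],-0.9],[[0,0,2],[0,0,0],-0.9],[[0,0,2],[0,0,0],-0.9],[[0,0,2],[0,0,0],-0.9],[[0,0,1],[0,0,0],-0.9]]'
python3 -m jog '[[[0,0,2],[0,0,0],-0.9],[[0,0,2],[0,0,0],-0.9],[[0,0,2],[0,0,0],-0.9],[[0,0,0],[0,0,0],-0.9]]'
python3 -c "from h import *;st()"
```

```text
time_s: 9.25
tool_pos: [565.3, 281.9, 147.2]
tcp_rot: [0.707, 0.707, -0.0, -0.0]
force: [-1.1, -0.8, -0.7]
gripper_width: 22.2
time_s: 9.65
tool_pos: [565.2, 281.8, 141.0]
tcp_rot: [0.707, 0.707, -0.0, -0.0]
force: [-0.5, 0.0, -0.7]
gripper_width: 22.6
t 9.65 pos [565.21 281.76 140.98] F [-0.47  0.02 -0.68] w 22.6
q [-0.023  0.55  -0.706  1.451  0.363  1.274 -0.763]
[[-0.e+00  1.e+00 -5.e-04]
 [ 1.e+00  0.e+00 -2.e-04]
 [-2.e-04 -5.e-04 -1.e+00]]
```

```bash
python3 -m jog '[[[0,0,-2],[0,0,0],-0.9],[[0,0,-8],[0,0,0],-0.9],[[0,0,-10],[0,0,0],-0.9],[[0,0,-4],[0,0,0],-0.9],[[0,0,0],[0,0,0],-0.9],[[-8,0,0],[0,0,0],-0.9],[[-15,1,0],[0,0,0],-0.9],[[-11,1,0],[0,0,0],-0.9],[[-3.5,0,0],[0,0,0],-0.9],[[0,0,0],[0,0,0],-0.9]]'
python3 -m jog '[[[0,0,0],[0,0,0],-0.9],[[0,0,0],[0,0,0],-0.9]]'
python3 - <<'E'
from h import *
from plant import get_image
st()
for n in("side",'top'):
    d=get_image(n); np.savez(n+"5.npz",**d)
    x0,y0,x1,y1=(200,160,320,270) if n=="side" else (120,170,260,275)
    c=cv2.resize(d["frame"][y0:y1,x0:x1,::-1],None,fx=5,fy=5,interpolation=cv2.INTER_CUBIC); cv2.imwrite(f"pics/{n}5.png",cv2.convertScaleAbs(c,alpha=1.6))
E
```

```text
time_s: 10.65
tool_pos: [567.8, 242.7, 165.3]
tcp_rot: [0.708, 0.706, -0.0, 0.0]
force: [0.1, 0.4, -1.5]
gripper_width: 22.1
time_s: 10.85
tool_pos: [567.1, 245.1, 165.4]
tcp_rot: [0.707, 0.707, 0.0, -0.0]
force: [-0.3, -0.3, -1.6]
gripper_width: 22.4
t 10.85 pos [567.09 245.08 165.4 ] F [-0.33 -0.29 -1.57] w 22.4
q [ 0.049  0.501 -0.715  1.462  0.332  1.302 -0.693]
[[-1.e-03  1.e+00 -0.e+00]
 [ 1.e+00  1.e-03  5.e-04]
 [ 5.e-04 -0.e+00 -1.e+00]]
```

View pics/side5.png

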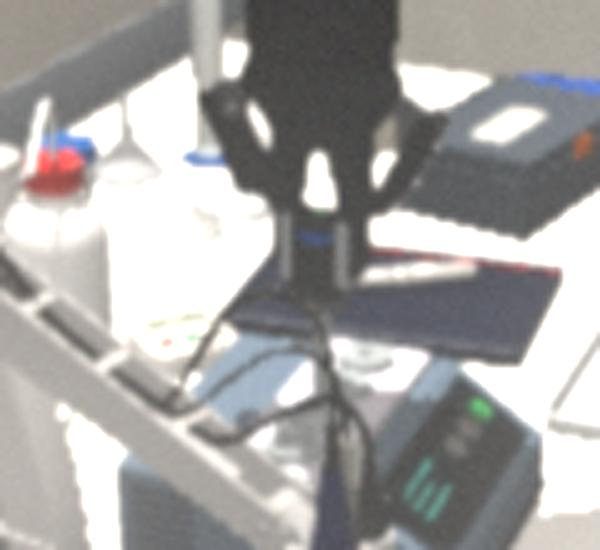

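```bash
python3 -m jog '[[[-0.7,0.4,3],[0,0,0],-0.9],[[0,0,3],[0,0,0],-0.9],[[0,0,2],[0,0,0],-0.9],[[0,0,0],[0,0,0],-0.9]]'
python3 -m jog '[[[0,0,1],[0,0,0],-0.9],[[0,0,1],[0,0,0],-0.9],[[0,0,1],[0,0,0],-0.9],[[0,0,0],[0,0,0],-0.9]]'
python3 -m jog '[[[0,0,1],[0,0,0],-0.9],[[0,0,1],[0,0,0],-0.9],[[0,0,0],[0,0,0],-0.9]]'
```

```text
time_s: 11.35
tool_pos: [567.5, 243.6, 156.8]
tcp_rot: [0.707, 0.707, -0.0, -0.0]
force: [0.3, -0.5, -0.6]
gripper_width: 22.3
time_s: 11.75
tool_pos: [567.7, 243.6, 154.2]
tcp_rot: [0.707, 0.707, -0.0, -0.0]
force: [-0.1, 0.0, -1.6]
gripper_width: 22.4
time_s: 12.05
tool_pos: [567.7, 243.6, 152.2]
tcp_rot: [0.707, 0.707, -0.0, -0.0]
force: [-0.4, -0.6, -0.9]
gripper_width: 22.3
```

```bash
python3 -m jog '[[[0,0,1],[0,0,0],-0.9],[[0,0,1],[0,0,0],-0.9],[[0,0,1],[0,0,0],-0.9],[[0,0,0],[0,0,0],-0.9]]'
python3 -m jog '[[[0,0,1],[0,0,0],-0.9],[[0,0,2],[0,0,0],-0.9],[[0,0,2],[0,0,0],-0.9],[[0,0,0],[0,0,0],-0.9]]'
```

```text
time_s: 12.45
tool_pos: [567.7, 243.6, 149.1]
tcp_rot: [0.707, 0.707, -0.0, -0.0]
force: [0.2, -0.0, -1.3]
gripper_width: 22.2
time_s: 12.85
tool_pos: [567.6, 243.5, 143.9]
tcp_rot: [0.707, 0.707, -0.0, -0.0]
force: [0.4, 0.3, -2.1]
gripper_width: 22.4
```

```bash
python3 -m jog '[[[0,0,-2],[0,0,0],-0.9],[[0,0,-8],[0,0,0],-0.9],[[0,0,-8],[0,0,0],-0.9],[[0,0,-3],[0,0,0],-0.9],[[0,0,0],[0,0,0],-0.9],[[-8,0,0],[0,0,0],-0.9],[[-15,1,0],[0,0,0],-0.9],[[-11,1,0],[0,0,0],-0.9],[[-3,0,0],[0,0,0],-0.9],[[0,0,0],[0,0,0],-0.9]]'
python3 -m jog '[[[0,0,1],[0,0,0],-0.9],[[0,0,1],[0,0,0],-0.9],[[0,0,0],[0,0,0],-0.9]]'
python3 - <<'E'
from h import *
from plant import get_image
st()
for n in("side",'top'):
    d=get_image(n); np.savez(n+"6.npz",**d)
    x0,y0,x1,y1=(200,160,320,270) if n=="side" else (120,170,260,275)
    c=cv2.resize(d["frame"][y0:y1,x0:x1,::-1],None,fx=5,fy=5,interpolation=cv2.INTER_CUBIC); cv2.imwrite(f"pics/{n}6.png",cv2.convertScaleAbs(c,alpha=1.6))
t=d;z=t["z_map"]; tx=(569.5,207)
vv,uu=np.nonzero(z>0); P=depth(t,np.c_[uu,vv])
m=(np.abs(P[:,1]-tx[1])<60)&(P[:,0]>tx[0]+35)&(P[:,0]<tx[0]+80)&(P[:,2]>150)&(P[:,2]<320)
Q=P[m]
for x in range(35,80,5):
        q=Q[(Q[:,0]>tx[0]+x)&(Q[:,0]<=tx[0]+x+5)]
        if len(q)>3: print(n,x,len(q),"y",(q[:,1].min()-tx[1]).round(1),(q[:,1].max()-tx[1]).round(1),"z",q[:,2].min().round(),q[:,2].max().round())
E
```

```text
time_s: 13.85
tool_pos: [570.1, 205.2, 165.3]
tcp_rot: [0.708, 0.706, -0.0, 0.0]
force: [-0.2, 0.2, -0.8]
gripper_width: 22.1
time_s: 14.15
tool_pos: [569.5, 207.3, 163.1]
tcp_rot: [0.707, 0.707, -0.0, -0.0]
force: [0.8, 0.5, -1.0]
gripper_width: 22.2
t 14.15 pos [569.48 207.29 163.15] F [ 0.78  0.55 -0.95] w 22.2
q [ 0.117  0.476 -0.713  1.499  0.317  1.285 -0.629]
[[-1.e-03  1.e+00 -3.e-04]
 [ 1.e+00  1.e-03  3.e-04]
 [ 3.e-04 -3.e-04 -1.e+00]]
top 40 7 y -12.8 -10.1 z 209.0 242.0
top 45 9 y -12.8 -7.8 z 225.0 256.0
top 50 15 y -12.2 -5.2 z 237.0 262.0
top 55 14 y -13.5 -2.7 z 238.0 266.0
top 60 15 y -13.4 3.9 z 252.0 263.0
top 65 6 y -11.2 3.0 z 255.0 259.0
```

View pics/side6.png

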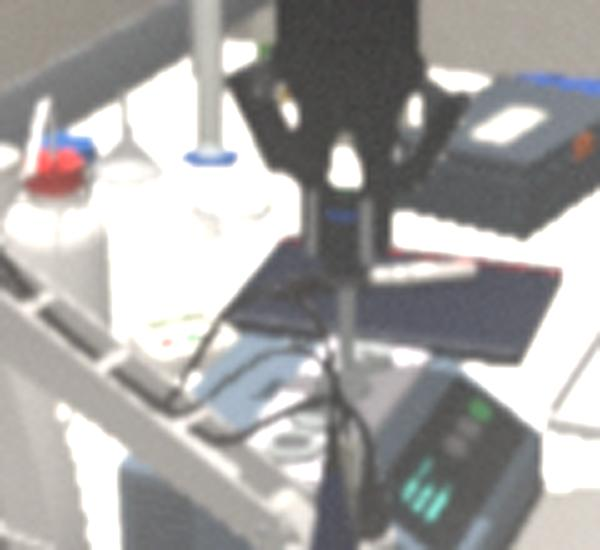

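```bash
python3 -m jog '[[[0,0,3],[0,0,0],-0.9],[[0,0,3],[0,0,0],-0.9],[[0,0,1],[0,0,0],-0.9],[[0,0,0],[0,0,0],-0.9]]'
python3 -m jog '[[[0,0,1],[0,0,0],-0.9],[[0,0,1],[0,0,0],-0.9],[[0,0,0],[0,0,0],-0.9]]'
python3 -m jog '[[[0,0,1],[0,0,0],-0.9],[[0,0,0.5],[0,0,0],-0.9],[[0,0,0],[0,0,0],-0.9]]'
```

```text
time_s: 14.65
tool_pos: [569.6, 206.6, 156.0]
tcp_rot: [0.707, 0.707, -0.0, -0.0]
force: [-0.4, -0.6, -1.6]
gripper_width: 22.1
time_s: 14.95
tool_pos: [569.7, 206.6, 154.2]
tcp_rot: [0.707, 0.707, -0.0, -0.0]
force: [0.3, -0.6, -1.6]
gripper_width: 22.4
time_s: 15.25
tool_pos: [569.8, 206.8, 152.9]
tcp_rot: [0.707, 0.707, 0.0, 0.0]
force: [-0.8, 0.3, -0.8]
gripper_width: 22.4
```

```bash
python3 -m jog '[[[0,0,0.5],[0,0,0],-0.9],[[0,0,0.5],[0,0,0],-0.9],[[0,0,0],[0,0,0],-0.9]]'
python3 -m jog '[[[0,0,0.5],[0,0,0],-0.9],[[0,0,0.5],[0,0,0],-0.9],[[0,0,0],[0,0,0],-0.9]]'
```

```text
time_s: 15.55
tool_pos: [570.0, 206.9, 152.0]
tcp_rot: [0.707, 0.707, 0.0, 0.0]
force: [1.6, 0.7, -0.4]
gripper_width: 22.3
time_s: 15.85
tool_pos: [570.0, 206.9, 151.0]
tcp_rot: [0.707, 0.707, 0.0, 0.0]
force: [1.5, 1.1, 0.0]
gripper_width: 22.1
```

```bash
python3 -m jog '[[[0.4,0.5,0.5],[0,0,0],-0.9],[[0,0,0.5],[0,0,0],-0.9],[[0,0,0],[0,0,0],-0.9]]'
python3 -m jog '[[[0,0,1],[0,0,0],-0.9],[[0,0,1],[0,0,0],-0.9],[[0,0,0],[0,0,0],-0.9]]'
```

```text
time_s: 16.15
tool_pos: [570.2, 207.0, 149.7]
tcp_rot: [0.707, 0.707, -0.0, -0.0]
force: [1.6, 0.9, -1.2]
gripper_width: 22.4
time_s: 16.45
tool_pos: [570.2, 207.0, 147.6]
tcp_rot: [0.707, 0.707, -0.0, -0.0]
force: [1.5, 0.8, -1.6]
gripper_width: 22.3
```

```bash
python3 -m jog '[[[0.3,0.5,1],[0,0,0],-0.9],[[0,0,2],[0,0,0],-0.9],[[0,0,2],[0,0,0],-0.9],[[0,0,0],[0,0,0],-0.9],[[0,0,0],[0,0,0],-0.9]]'
python3 -m jog '[[[0,0,0],[0,0,0],-0.9]]'
```

```text
time_s: 16.95
tool_pos: [570.6, 207.3, 142.7]
tcp_rot: [0.707, 0.707, -0.0, -0.0]
force: [-1.0, -0.2, -1.2]
gripper_width: 22.4
time_s: 17.05
tool_pos: [570.7, 207.4, 142.9]
tcp_rot: [0.707, 0.707, -0.0, -0.0]
force: [0.4, -0.3, -1.3]
gripper_width: 22.0
```

```bash
python3 -m jog '[[[0,0,-2],[0,0,0],-0.9],[[0,0,-8],[0,0,0],-0.9],[[0,0,-8],[0,0,0],-0.9],[[0,0,-2],[0,0,0],-0.9],[[0,0,0],[0,0,0],-0.9],[[-8,0,0],[0,0,0],-0.9],[[-15,1,0],[0,0,0],-0.9],[[-11,1,0],[0,0,0],-0.9],[[-3,0,0],[0,0,0],-0.9],[[0,0,0],[0,0,0],-0.9]]'
python3 -m jog '[[[0,0,1],[0,0,0],-0.9],[[0,0,1],[0,0,0],-0.9],[[0,0,0],[0,0,0],-0.9]]'
```

```text
time_s: 18.05
tool_pos: [573.1, 168.8, 162.7]
tcp_rot: [0.708, 0.706, -0.0, 0.0]
force: [-0.1, 0.3, -0.6]
gripper_width: 22.2
time_s: 18.35
tool_pos: [572.5, 171.0, 160.6]
tcp_rot: [0.707, 0.707, -0.0, -0.0]
force: [0.8, -0.1, -1.5]
gripper_width: 21.9
```

```bash
python3 -m jog '[[[-0.3,0.2,2],[0,0,0],-0.9],[[0,0,1.5],[0,0,0],-0.9],[[0,0,1],[0,0,0],-0.9],[[0,0,0],[0,0,0],-0.9]]'
python3 -m jog '[[[0,0,0.5],[0,0,0],-0.9],[[0,0,0.5],[0,0,0],-0.9],[[0,0,0],[0,0,0],-0.9]]'
python3 -m jog '[[[0,0,0.5],[0,0,0],-0.9],[[0,0,0.5],[0,0,0],-0.9],[[0,0,0],[0,0,0],-0.9]]'
```

```text
time_s: 18.75
tool_pos: [572.8, 170.1, 156.1]
tcp_rot: [0.707, 0.707, -0.0, -0.0]
force: [0.5, -0.8, -1.1]
gripper_width: 22.1
time_s: 19.05
tool_pos: [573.0, 170.1, 155.3]
tcp_rot: [0.707, 0.707, 0.0, -0.0]
force: [0.4, -0.8, -1.3]
gripper_width: 22.3
time_s: 19.35
tool_pos: [573.0, 170.1, 154.3]
tcp_rot: [0.707, 0.707, 0.0, 0.0]
force: [-0.4, -0.3, -1.5]
gripper_width: 22.5
```

```bash
python3 -m jog '[[[0,0,0.5],[0,0,0],-0.9],[[0,0,0.5],[0,0,0],-0.9],[[0,0,0],[0,0,0],-0.9]]'
python3 -m jog '[[[0,0,0.5],[0,0,0],-0.9],[[0,0,0],[0,0,0],-0.9]]'
python3 -m jog '[[[0,0,0.5],[0,0,0],-0.9],[[0,0,0],[0,0,0],-0.9]]'
```

```text
time_s: 19.65
tool_pos: [573.1, 170.3, 153.8]
tcp_rot: [0.707, 0.707, 0.0, 0.0]
force: [-1.5, 0.5, 3.5]
gripper_width: 22.1
time_s: 19.85
tool_pos: [573.2, 170.4, 153.6]
tcp_rot: [0.707, 0.707, 0.0, 0.0]
force: [-1.9, 0.1, 6.0]
gripper_width: 22.3
time_s: 20.05
tool_pos: [573.2, 170.5, 153.5]
tcp_rot: [0.707, 0.707, 0.001, 0.0]
force: [-2.9, -0.9, 8.1]
gripper_width: 22.4
```

```bash
python3 -m jog '[[[0,0,-2],[0,0,0],-0.9],[[0,0,-4],[0,0,0],-0.9],[[0,0,-4],[0,0,0],-0.9],[[0,0,-1],[0,0,0],-0.9],[[8,0,0],[0,0,0],-0.9],[[15,-1,0],[0,0,0],-0.9],[[11.3,-1.2,0],[0,0,0],-0.9],[[3,0,0],[0,0,0],-0.9],[[0,0,0],[0,0,0],-0.9],[[0,0,0],[0,0,0],-0.9]]' 70
python3 -m jog '[[[0,0,1],[0,0,0],-0.9],[[0,0,0],[0,0,0],-0.9],[[0,0,0],[0,0,0],-0.9]]'
```

```text
time_s: 21.05
tool_pos: [570.8, 207.2, 163.2]
tcp_rot: [0.707, 0.707, -0.0, 0.0]
force: [0.1, 0.4, -1.6]
gripper_width: 22.5
time_s: 21.35
tool_pos: [570.9, 206.9, 162.3]
tcp_rot: [0.707, 0.707, -0.0, 0.0]
force: [-0.6, -1.0, -1.1]
gripper_width: 22.2
```

```bash
python3 -m jog '[[[0.3,0,3],[0,0,0],-0.9],[[0,0,3],[0,0,0],-0.9],[[0,0,1],[0,0,0],-0.9],[[0,0,1],[0,0,0],-0.9],[[0,0,1],[0,0,0],-0.9],[[0,0,1],[0,0,0],-0.9],[[0,0,0],[0,0,0],-0.9]]'
python3 -m jog '[[[0,0,1],[0,0,0],-0.9],[[0,0,1],[0,0,0],-0.9],[[0,0,0],[0,0,0],-0.9]]'
python3 -m jog '[[[0,0,2],[0,0,0],-0.9],[[0,0,3],[0,0,0],-0.9],[[0,0,0],[0,0,0],-0.9]]'
```

```text
time_s: 22.05
tool_pos: [570.7, 207.7, 152.2]
tcp_rot: [0.707, 0.707, -0.0, -0.0]
force: [0.3, 0.8, -1.3]
gripper_width: 21.9
time_s: 22.35
tool_pos: [570.7, 207.7, 150.2]
tcp_rot: [0.707, 0.707, -0.0, -0.0]
force: [0.1, -0.0, -1.2]
gripper_width: 21.9
time_s: 22.65
tool_pos: [570.5, 207.5, 144.7]
tcp_rot: [0.707, 0.707, -0.0, -0.0]
force: [0.1, -0.1, -0.9]
gripper_width: 22.1
```

```bash
python3 -m jog '[[[0,0,3],[0,0,0],-0.9],[[0,0,4],[0,0,0],-0.9],[[0,0,4],[0,0,0],-0.9],[[0,0,4],[0,0,0],-0.9],[[0,0,3],[0,0,0],-0.9],[[0,0,2],[0,0,0],-0.9],[[0,0,0],[0,0,0],-0.9]]'
python3 -m jog '[[[0,0,1],[0,0,0],-0.9],[[0,0,1],[0,0,0],-0.9],[[0,0,1],[0,0,0],-0.9],[[0,0,1],[0,0,0],-0.9],[[0,0,0],[0,0,0],-0.9]]'
```

```text
time_s: 23.35
tool_pos: [570.6, 207.6, 125.0]
tcp_rot: [0.707, 0.707, -0.0, -0.0]
force: [0.5, 0.3, -1.8]
gripper_width: 22.1
time_s: 23.85
tool_pos: [570.8, 207.7, 121.3]
tcp_rot: [0.707, 0.707, 0.0, -0.0]
force: [-0.1, 0.5, 0.0]
gripper_width: 22.2
```

```bash
python3 -m jog '[[[0,0,1],[0,0,0],-0.9],[[0,0,1],[0,0,0],-0.9],[[0,0,1],[0,0,0],-0.9],[[0,0,1],[0,0,0],-0.9],[[0,0,0],[0,0,0],-0.9]]'
python3 -m jog '[[[0,0,2],[0,0,0],-0.9],[[0,0,2],[0,0,0],-0.9],[[0,0,1],[0,0,0],-0.9],[[0,0,1],[0,0,0],-0.9],[[0,0,0],[0,0,0],-0.9]]'
```

```text
time_s: 24.35
tool_pos: [570.8, 208.0, 117.3]
tcp_rot: [0.707, 0.707, 0.0, -0.0]
force: [0.2, 0.6, 0.9]
gripper_width: 22.2
time_s: 24.85
tool_pos: [570.5, 207.6, 110.8]
tcp_rot: [0.707, 0.707, -0.0, -0.0]
force: [0.8, 1.4, -0.0]
gripper_width: 22.2
```

```bash
python3 -m jog '[[[0,0,1],[0,0,0],-0.9],[[0,0,1.5],[0,0,0],-0.9],[[0,0,1.5],[0,0,0],-0.9]]'
python3 -m jog '[[[0,0,1.5],[0,0,0],-0.9],[[0,0,1.5],[0,0,0],-0.9]]'
python3 -m jog '[[[0,0,1],[0,0,0],-0.9],[[0,0,0],[0,0,0],-0.9]]'
```

```text
time_s: 25.15
tool_pos: [570.9, 207.4, 107.4]
tcp_rot: [0.707, 0.707, 0.0, 0.0]
force: [-0.6, -0.1, 3.1]
gripper_width: 22.0
time_s: 25.35
tool_pos: [570.9, 207.3, 104.2]
tcp_rot: [0.707, 0.707, -0.0, 0.0]
force: [0.2, -0.6, 3.7]
gripper_width: 21.7
time_s: 25.55
tool_pos: [570.6, 207.3, 102.9]
tcp_rot: [0.707, 0.707, -0.0, -0.0]
force: [0.6, -1.2, 1.0]
gripper_width: 22.2
```

Moving push is about 4–5 N, as expected for the balls. Now the last part, until the flange lands.

```bash
python3 -m jog '[[[0,0,0.5],[0,0,0],-0.9],[[0,0,0.5],[0,0,0],-0.9]]'
python3 -m jog '[[[0,0,0.5],[0,0,0],-0.9],[[0,0,0],[0,0,0],-0.9]]'
python3 -m jog '[[[0,0,0.5],[0,0,0],-0.9],[[0,0,0],[0,0,0],-0.9]]'
```

```text
time_s: 25.75
tool_pos: [570.7, 207.3, 102.8]
tcp_rot: [0.707, 0.707, -0.0, 0.0]
force: [-3.4, -4.6, 10.4]
gripper_width: 22.5
time_s: 25.95
tool_pos: [570.7, 207.3, 102.8]
tcp_rot: [0.707, 0.707, -0.0, 0.0]
force: [-3.2, -3.4, 9.4]
gripper_width: 21.8
time_s: 26.15
tool_pos: [570.7, 207.3, 102.7]
tcp_rot: [0.707, 0.707, -0.0, 0.0]
force: [-5.4, -5.1, 14.1]
gripper_width: 21.8
```

```bash
python3 -m jog '[[[0,0,-1],[0,0,0],-0.9],[[0,0,0],[0,0,0],-0.3],[[0,0,0],[0,0,0],0.3],[[0,0,0],[0,0,0],0.3],[[0,0,0],[0,0,0],0.3]]'
python3 -m jog '[[[0,0,-5],[0,0,0],0.3],[[0,0,-20],[0,0,0],0.3],[[0,0,-30],[0,0,0],0.3],[[0,0,-40],[0,0,0],0.3],[[0,0,-30],[0,0,0],0.3],[[0,0,-10],[0,0,0],0.3],[[0,0,0],[0,0,0],0.3]]'
python3 -m jog '[[[-20,-10,0],[0,0,0],0.3],[[-35,-15,0],[0,0,0],0.3],[[-35,-15,0],[0,0,0],0.3],[[-35,-15,0],[0,0,0],0.3],[[-35,-15,0],[0,0,0],0.3],[[-20,-5,0],[0,0,0],0.3],[[0,0,0],[0,0,0],0.3],[[0,0,0],[0,0,0],0.3]]'
python3 - <<'E'
from h import *
from plant import get_image
st()
for n in("side",'top'):
    d=get_image(n); np.savez(n+"9.npz",**d)
    x0,y0,x1,y1=(200,160,340,265) if n=="side" else (140,170,280,275)
    print((proj(d,[(570.7,207.3,141),(570.7,207.3,95)])-[x0,y0])*5)
    cv2.imwrite(f"pics/{n}9f.png",d["frame"][:,:,::-1])
    c=cv2.resize(d["frame"][y0:y1,x0:x1,::-1],None,fx=5,fy=5,interpolation=cv2.INTER_CUBIC); cv2.imwrite(f"pics/{n}9.png",cv2.convertScaleAbs(c,alpha=1.6))
E
```

```text
time_s: 26.65
tool_pos: [570.6, 207.8, 102.0]
tcp_rot: [0.707, 0.707, -0.0, -0.0]
force: [0.4, 0.1, -0.1]
gripper_width: 55.4
time_s: 27.35
tool_pos: [571.5, 208.2, 239.3]
tcp_rot: [0.707, 0.707, 0.002, 0.001]
force: [-1.0, -0.4, -0.9]
gripper_width: 55.7
time_s: 28.15
tool_pos: [495.2, 27.3, 236.2]
tcp_rot: [0.708, 0.707, -0.001, -0.001]
force: [-0.6, 0.4, 0.2]
gripper_width: 55.6
t 28.15 pos [495.2   27.32 236.2 ] F [-0.6   0.42  0.23] w 55.6
q [ 0.508  0.157 -0.695  1.68   0.102  1.343 -0.206]
[[ 1.3e-03  1.0e+00 -1.7e-03]
 [ 1.0e+00 -1.3e-03  2.0e-04]
 [ 2.0e-04 -1.7e-03 -1.0e+00]]
[[340.28980604 293.29780067]
 [340.02034272 369.99753922]]
[[287.0573511  283.19072293]
 [301.89866722 288.14752661]]
```

View pics/side9.png

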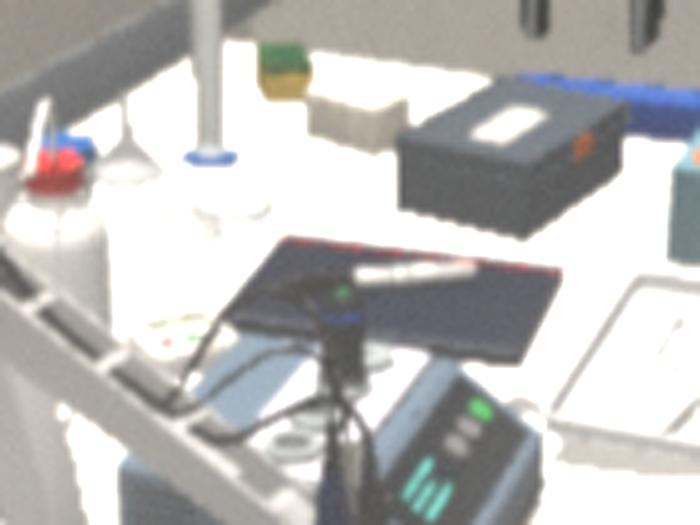

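View pics/top9f.png

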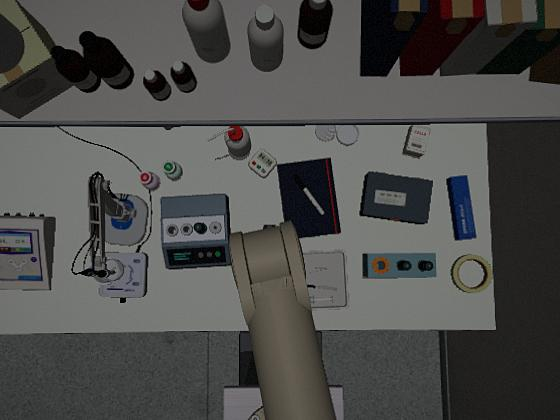

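```bash
python3 - <<'E'
from h import *
t=load("top9");f=t["frame"].astype(int)
g=f[...,1]-np.maximum(f[...,0],f[...,2])
for (y0,y1,x0,x1,z) in[(215,242,185,215,141),(250,280,390,440,126)]:
    ys,xs=np.mgrid[y0:y1,x0:x1]; sub=g[y0:y1,x0:x1]; n,l,s_,c=cv2.connectedComponentsWithStats((sub>15).astype(np.uint8))
    for i in range(1,n):
        w=np.where(l==i,sub,0); u=(w*xs).sum()/w.sum(); v=(w*ys).sum()/w.sum(); print(u,v,plane(t,[(u,v)],z).round(1),depth(t,[(u,v)]).round(1))
E
```

```text
197.43612334801762 226.70044052863437 [[570.5 207.2 141. ]] [[570.3 206.7 144.5]]
406.99615384615385 265.3192307692308 [[ 472.7 -307.7  126. ]] [[ 472.6 -308.2  124.1]]
428.90944881889766 265.36614173228344 [[ 472.4 -361.1  126. ]] [[ 472.3 -361.3  125.4]]
```

The handle's top sits at (570.5, 207.2), upright over ring 3, and the other two probes have not moved.

```bash
python3 -c "
from plant import ticket
print(ticket.hand_in())"
```

```text
the job is handed in; nothing more can be done
None
```

The orange-place probe is fully home in the third well (ring 3, 11.5 mm bore), released, and the job is handed in. The hand-in gives no verdict.

- **Trying the wells:** I lowered it about 14 mm into ring 1 and 11 mm into ring 2, and it went freely into both. In ring 3 it touched the edge lightly, so I corrected about 1 mm sideways and it went in. Ring 4 stopped it at the mouth, within about 1.2 mm of its top face, at about 9 N. So it is the 10 mm probe and ring 3 is the narrowest well that takes it.
- **Seating:** in ring 3 the spring balls took about 4–5 N while moving. The flange landed at a tool height of 102.8 mm against 102.7 mm predicted. I pressed the flange on with up to about 14 N, well under the 40 N limit.
- **Last checks:** the last pictures put the probe's top at (570.5, 207.2) mm, against about (570.6, 207.3) mm where the shaft sat free of side force in ring 3. It looks upright. The depth reading on its top was 3.5 mm higher than home would give; depth readings on the other handles were off by as much as 4.5 mm, so I trusted the force and arm height instead.
- **Other items:** the other two probes' tops are within 0.5 mm of where they started. The vials, timer and marker look unmoved, and the open gripper is clear of everything. The job took about 28 s.

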